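# Count along the feeler rail and push the egg holder into the third gap

### The arm

A 6-joint arm with a two-finger parallel gripper is mounted at the origin on the work surface. World frame = base frame: x ahead of the robot, y to its left, z up, the work surface at z = 0. Lengths are in mm, angles in rad, forces in N, time in s.
With the tool pointing down it reaches from about 375 to 900 mm from the base axis. Payload 3.1 kg.
Tool frame: the origin (TCP) lies between the finger pads; the fingertips stand tips_ahead ahead of it and the grasp point (between the pads) lies 5 mm behind it (tips_ahead is the distance from the TCP to the fingertips, in mm); z points along the fingers, y is the line along which they close (so a half turn about z gives the same grasp; the last joint's range is limited). The gripper opens to 85 mm and grips with 20 to 120 N. Pads are 22 mm wide; open, the fingers measure 114 mm over their backs; the gripper's body (76 mm by 85 mm) begins 54 mm behind the grasp point. The pads swing forward as they close: fully open they stand 13 mm farther back than shut.
Start: joints at [1.127, 0.527, 1.433, -0, 1.181, -0.178], TCP at [164.135, 603.039, 245.31] pointing down, gripper open.
Joint ranges: [-3.08, 3.08], [-0.75, 2.2], [0.22, 2.44], [-1.43, 4.57], [0, 2.65], [-2.85, 2.85]. Speed limits (rad/s): [2.79, 2.79, 3.14, 3.14, 3.14, 3.14].

### API

Orientations are given as a rotation vector (axis times angle).
In Python, from plant import * gives the robot as it stands. The module is installed in compiled form; this text tells all that it offers.
- The arm moves only by the shell command python3 -m crank 'ROWS' [FORCE]. ROWS is JSON, one flat list of numbers, 7 for each row, row after row: the opening in per cent of the stroke, from 0 (shut) to 100 (fully open), then the shift along the tool's x, y, z in mm, then the turn, a rotation vector about the tool's x, y, z in rad. A call has 1 to 12 rows; each row is the pose to reach, as a shift and turn from the pose commanded when the call began, along the tool's axes at that moment; what a row does not reach only later rows make up. A row lasts 1/12 s, in which the tool goes at most 41.7 mm and 7.16 degrees, less where a joint would pass 70% of its speed; a pose out of reach is approached as far as the arm can. A call with a gripper value outside its range is refused whole. The fingers move at their own pace and stop on an object; FORCE is the grip in N (left out, the last holds). Time passes only in rows, so rows that repeat a pose let the fingers close. It gives the time, the measured TCP pose, the force, the opening and the grip force at its end, in the units of the state.
- get_obs(): the state, without advancing time (a new reading comes with each control period).
- capture(name): name is "scene" or "top"; returns a dict with "img" (400x640x3 uint8, blue, green, red), "range_z" (400x640 float32, mm along the optical axis (not along the pixel's ray), 0 where there is no reading), "K" (3x3 intrinsics, pixels), "R" (3x3) and "t" (3): a world point X has camera coordinates R X + t. Camera axes: x right, y down, z forward; pixel columns grow to the right and rows downward; lengths in mm; the calibration is good to about 2 mm. A picture is of the moment at which its call begins.
- finish_job(): hands the job in; it is judged then, once.
The state is a dict: "time_s": time; "qpos": joint angles; "joint_velocities": joint speeds; "tau": joint torques, N m; "eef_pos": TCP position; "tool_rot": TCP orientation; "contact_force": force on the tool from outside, world axes, zero at the start; "ft_torque": the same for the moment, N m; "grip_width": finger opening in mm; "grip_force": force on a finger pad.
Only numpy, scipy, OpenCV 4.12 (cv2) and the standard library are available. Lean on these libraries where they do the work, as an engineer would, in place of code of your own. Each camera call takes 0.05 s, during which the arm holds its last target. There are 200 camera calls.

### The job

Starting at the rack's yellow end, run a fingertip along the blue rail and press down the white keys of the first, second and third gaps in that order, leaving the fourth key alone. Then push the grey holder with its egg along the table, gently and without ever lifting or tipping it, fully home into that third gap from the yellow end, and move clear. Leave the black holder, the stamp and the jar where they stand.

Things in the scene. Friction and masses are not known exactly. Their poses are not given: they have to be found in the camera images.
- rack: fixed lane rack, origin on the table midway along it; x points into the gaps, y along it to the left. Dividers 6 mm thick, 35 high at y = 0, +-72, +-144, from x = -22 (round front ends) to 35 mm, make 4 gaps 66 wide, floored by the table, open in front and above. A 40 high wall ends them at x = 35. Behind it the blue rail, x = 41 to 81, top at 45 mm, bears a white spring key behind each gap
- yellow_end: fixed yellow end plate of the rack, 103 x 14 x 55 mm high, origin at the centre of its underside, at rack-frame y = +155 or -155 mm (x = 30 mm): counting begins at this end
- black_end: the like black end plate at the other end of the rack
- key_a (a joint): white spring key a (the leftmost, largest rack y). Value = how far it is pressed down, in m: 0 up, 0.005 fully down; about 1 N starts it and 2.8 N holds it fully down; it springs back
- key_a_top (a point): top of key a, moving with it: rack-frame (61, +108, 51) mm when up. The key is a rounded hump (radius 16 mm about an axis across the rail, 24 mm long across it, 25 mm wide along it), 6 mm proud of the rail's top, so a fingertip can ride over it along the rail
- gap_a (a point): centre of the mouth of gap a, at table height in line with the rack's front ends: rack-frame (-22, +108, 0) mm
- key_b (a joint): white spring key b (second from the left). Value = how far it is pressed down, in m: 0 up, 0.005 fully down; about 1 N starts it and 2.8 N holds it fully down; it springs back
- key_b_top (a point): top of key b, moving with it: rack-frame (61, +36, 51) mm when up. The key is a rounded hump (radius 16 mm about an axis across the rail, 24 mm long across it, 25 mm wide along it), 6 mm proud of the rail's top, so a fingertip can ride over it along the rail
- gap_b (a point): centre of the mouth of gap b, at table height in line with the rack's front ends: rack-frame (-22, +36, 0) mm
- key_c (a joint): white spring key c (third from the left). Value = how far it is pressed down, in m: 0 up, 0.005 fully down; about 1 N starts it and 2.8 N holds it fully down; it springs back
- key_c_top (a point): top of key c, moving with it: rack-frame (61, -36, 51) mm when up. The key is a rounded hump (radius 16 mm about an axis across the rail, 24 mm long across it, 25 mm wide along it), 6 mm proud of the rail's top, so a fingertip can ride over it along the rail
- gap_c (a point): centre of the mouth of gap c, at table height in line with the rack's front ends: rack-frame (-22, -36, 0) mm
- key_d (a joint): white spring key d (the rightmost). Value = how far it is pressed down, in m: 0 up, 0.005 fully down; about 1 N starts it and 2.8 N holds it fully down; it springs back
- key_d_top (a point): top of key d, moving with it: rack-frame (61, -108, 51) mm when up. The key is a rounded hump (radius 16 mm about an axis across the rail, 24 mm long across it, 25 mm wide along it), 6 mm proud of the rail's top, so a fingertip can ride over it along the rail
- gap_d (a point): centre of the mouth of gap d, at table height in line with the rack's front ends: rack-frame (-22, -108, 0) mm
- holder_mid (a point): loose grey pulp holder to push in: a 52 x 52 mm square block 30 mm high (corner peaks to 38) with a brown egg fixed in it, 44 mm wide, top at 70 mm; about 85 g. Point at the block's centre, 15 mm above its underside; axes square to the sides. Fully home it lies at rack-frame x = 9 mm (front face 5 mm inside the dividers' front ends)
- other_egg: a like loose holder, black instead of grey, already in gap a (the leftmost); origin at the centre of its underside; leave alone
- stamp: loose red hand stamp standing on its 44 mm round base, 82 mm high; origin at the centre of its underside; leave alone
- jar: loose jar, 52 mm wide and 75 mm high; origin at the centre of its underside; leave alone
Things that resemble listed ones, but are neither listed nor needed, are in the scene too. Leave any green or purple look-alike of the part that bears holder_mid alone.

How it is judged:
By the outcome, as a careful person would: the job done as asked, in the order asked, and still so for the second after the job is handed in, with the robot touching nothing.
It also fails if it takes over 72 s, if anything falls off the work surface, if the arm or the gripper's body presses on something with over 40 N, if the wrist force passes 120 N, or if a joint passes its speed limit or range.

## Working session

There is one attempt and no reset: what is moved stays moved. The work goes in short steps, Python scripts to look and compute and a shell command to move; the robot and the scene stay as the last step left them, time stands still between calls to the robot, and variables do not carry over. Pictures are saved under pics/ and viewed, at most 13 in all, crops included, and the job is handed in when it is done.

```bash
mkdir -p pics
python3 - <<'E'
from plant import *
import cv2,pickle
o=get_obs();print(o)
for n in("scene","top"):
    c=capture(n);cv2.imwrite(f"pics/{n}0.png",c["img"]);pickle.dump(c,open(n+".pkl","wb"));print(c["K"],c["R"],c["t"])
E
```

```text
{'time_s': 0.0, 'qpos': array([ 1.12649385e+00,  5.28474937e-01,  1.43387445e+00, -1.43143808e-05,
        1.18140573e+00, -1.78488610e-01]), 'joint_velocities': array([ 0.00204368, -0.0010793 , -0.00059216,  0.00026623, -0.00142086,
        0.00171194]), 'tau': array([-7.50945346e-04, -4.42346942e+01, -1.78024381e+01, -1.77695938e-04,
        8.54522281e-03,  8.10853635e-06]), 'eef_pos': array([163.85815116, 602.439631  , 244.33705925]), 'tool_rot': array([-0.41621645, -3.11324179,  0.00323912]), 'contact_force': array([ 0.86051317,  0.29717421, -0.32074101]), 'ft_torque': array([-0.00331189,  0.00621507, -0.0183906 ]), 'grip_force': 0.0, 'grip_width': 85.39988290375041}
[[498.00513347   0.         322.76347534]
 [  0.         498.00513347 197.98584381]
 [  0.           0.           1.        ]] [[-0.62881016  0.77750007  0.00956225]
 [ 0.46775181  0.38806503 -0.79411194]
 [-0.62113286 -0.49487289 -0.6076963 ]] [ 316.8263581  -195.25251339 1565.9944362 ]
[[493.13463038   0.         312.11784704]
 [  0.         493.13463038 197.45650644]
 [  0.           0.           1.        ]] [[-1.64900983e-04 -9.99989688e-01 -4.53845363e-03]
 [-9.97402710e-01  4.91359629e-04 -7.20249454e-02]
 [ 7.20264326e-02  4.51478896e-03 -9.97392505e-01]] [  14.39574796  528.63286566 1236.62999089]
```

View pics/scene0.png

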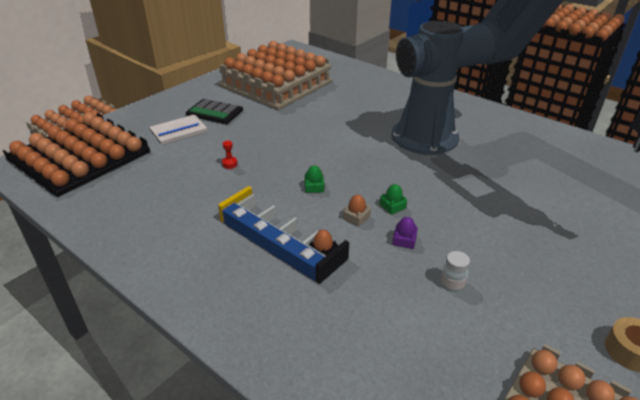

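View pics/top0.png

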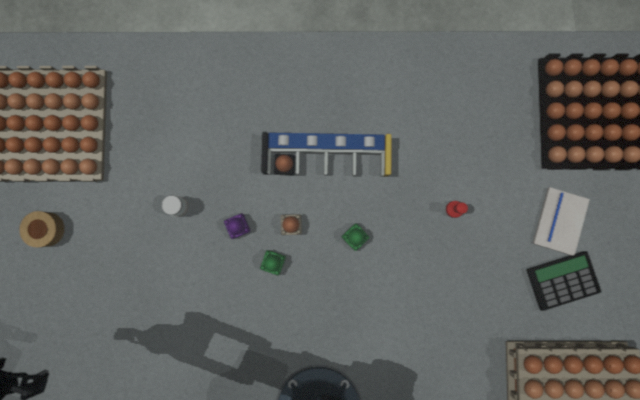

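The top view shows the yellow end on the right (389,155), so the order is d, c, b, and the target is gap b at about (312,163). The grey holder is at (291,224), the purple one at (236,226), and the green ones at (273,262) and (355,236).

```bash
cat > h.py <<'E'
import numpy as np,cv2,pickle
def px2w(c,u,v,z):
    d=np.linalg.inv(c["K"])@[u,v,1.]; d=c["R"].T@d; o=-c["R"].T@c["t"]
    return o+d*(z-o[2])/d[2]
def w2px(c,X):
    p=c["K"]@(c["R"]@np.array(X,float)+c["t"]); return p[:2]/p[2]
E
python3 - <<'E'
import cv2,pickle
c=pickle.load(open("top.pkl","rb"))
a=c["img"][115:275,220:400]
a=cv2.resize(a,None,fx=4.4,fy=3.75*4.4/3.75*0.85,interpolation=cv2.INTER_CUBIC) if 0 else cv2.resize(a[:136],None,fx=4.4,fy=4.4,interpolation=cv2.INTER_CUBIC)
cv2.imwrite("pics/c1.png",a)
E
```

```text
(no output)
```

View pics/c1.png

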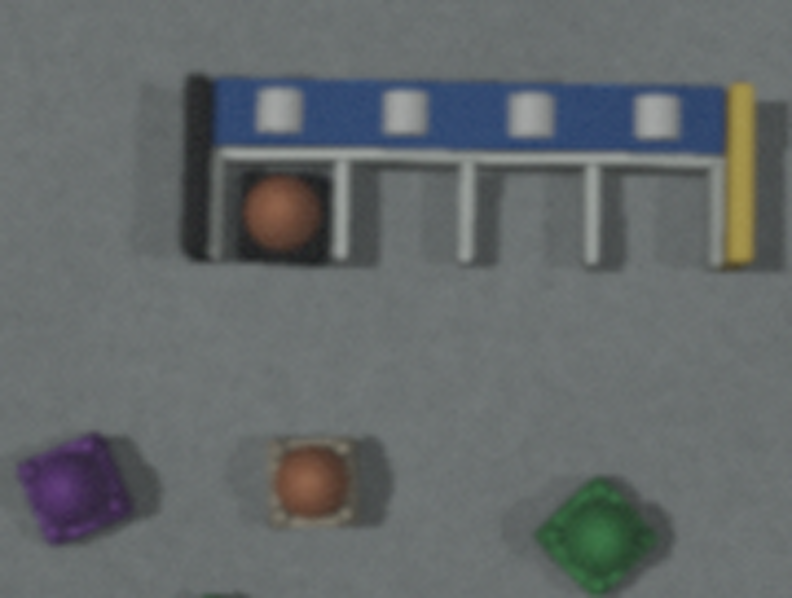

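Crop: keys a to d are at (280,110), (406,111), (531,114), (658,117). Divider fronts are at (342,258), (467,262), (592,264), (716,266). The grey holder is centred at about (313,482) and nearly square to the image.

Run:
```python
from h import *
c=pickle.load(open("top.pkl","rb"))
f=lambda x,y,z: px2w(c,220+(x+.5)/4.4-.5,115+(y+.5)/4.4-.5,z)[:2]
# rack fit
P=[];Q=[]
for (x,y),r in zip([(280,110),(406,111),(531,114),(658,117)],[108,36,-36,-108]): Q.append(f(x,y,51));P.append((61,r))
for (x,y),r in zip([(342,260),(467,263),(592,265),(716,267)],[72,0,-72,-144]): Q.append(f(x,y,33));P.append((-22,r))
for (x,y),r in zip([(215,78),(727,86),(215,148),(725,154)],[(81,147),(81,-147),(41,147),(41,-147)]): Q.append(f(x,y,45));P.append(r)
P=np.array(P,float);Q=np.array(Q)
p0=P.mean(0);q0=Q.mean(0);a=P-p0;b=Q-q0
th=np.arctan2((a[:,0]*b[:,1]-a[:,1]*b[:,0]).sum(),(a*b).sum())
R=np.array([[np.cos(th),-np.sin(th)],[np.sin(th),np.cos(th)]]);t=q0-R@p0
print("th",th,"t",t);print((Q-(P@R.T+t)).round(1).tolist())
pickle.dump((th,R,t),open("rack.pkl","wb"))
for n,r in zip("abcd",[108,36,-36,-108]): print(n,R@[61,r]+t)
print("home",R@[9,36]+t,"mouth",R@[-22,36]+t)
for n,p in dict(tl=(271,438,36),tr=(354,437,36),bl=(272,523,36),br=(353,524,36),egg=(312,481,60)).items(): print(n,f(*p))
# egg from scene range/colour & holder points in top
for cam in("top","scene"):
    k=pickle.load(open(cam+".pkl","rb")); z=k["range_z"];v,u=np.nonzero(z>0)
    X=np.stack([u,v,np.ones_like(u)])*z[v,u]; X=(np.linalg.inv(k["K"])@X).T; X=(X-k["t"])@k["R"]
    g=f(312,481,36); m=(abs(X[:,:2]-g)<60).all(1)
    Y=X[m&(X[:,2]>12)]; print(cam,len(Y),Y.mean(0),Y.min(0),Y.max(0)); T=Y[Y[:,2]>50];print(" egg",T.mean(0),T.max(0))
    hull=cv2.minAreaRect(Y[(Y[:,2]<42)][:,:2].astype(np.float32));print(hull)
    m=(np.abs((X[:,:2]-t)@R-[61,0])<[12,140]).all(1);print(" rail z",np.median(X[m][:,2]))
```

```text
th -0.017011913715710914 t [608.26377237 -20.47104198]
[[0.5, -0.2], [1.0, 0.1], [0.5, 1.1], [-0.1, 0.9], [0.3, -0.4], [-0.2, -0.2], [-0.2, 0.1], [-0.2, 0.9], [-0.5, -1.1], [-0.4, -0.0], [-1.0, -2.1], [0.3, 0.9]]
a [671.09214379  86.47565383]
b [669.86734508  14.48607217]
c [668.64254637 -57.50350949]
d [ 667.41774767 -129.49309116]
home [617.87486944  15.37064901] mouth [586.87935511  15.8979929 ]
tl [485.47876541  91.64138965]
tr [486.03245625  44.3524556 ]
bl [437.18380095  90.86298306]
br [436.60992505  44.84165156]
egg [460.56423512  67.04740644]
top 428 [460.21855762  66.29360585  46.12330945] [435.850632    42.03753071  21.52327443] [486.40013909  92.93509211  72.77520715]
 egg [460.32848441  66.84932051  61.33198283] [480.35731373  86.10985638  72.77520715]
((461.07464599609375, 67.46435546875), (50.71279525756836, 50.70377731323242), 0.33586302399635315)
 rail z 45.59372576365244
scene 516 [472.92200452  79.60067726  39.55190801] [435.44249125  47.39934516  12.09961927] [490.79736004  98.97653143  70.98075699]
 egg [468.86109997  76.26569204  60.66395912] [482.25005047  91.75486288  70.98075699]
((472.1180419921875, 84.12318420410156), (40.185951232910156, 68.55716705322266), 47.63471984863281)
 rail z 45.80027907301282
```

```bash
cat >> h.py <<'E'
from scipy.spatial.transform import Rotation as Ro
th,Rk,tk=pickle.load(open("rack.pkl","rb"))
def rk(x,y): return Rk@[x,y]+tk
def go(xy,z,yang=None):
    """shift (tool axes) and turn to put TCP at world xy,z, tool down, tool y along rack-frame angle yang(deg)"""
    from plant import get_obs
    o=get_obs();r=Ro.from_rotvec(o["tool_rot"]);p=o["eef_pos"]
    print("t %.1f"%o["time_s"],"tcp",p.round(1),"rack",((p[:2]-tk)@Rk).round(1),"F",o["contact_force"].round(1),"w",round(o["grip_width"],1),"q6",o["qpos"][5].round(2))
    sh=r.inv().apply(np.array([*xy,z])-p)
    out=[sh.round(1)]
    if yang is not None:
        a=np.radians(yang)+th; y=np.array([np.cos(a),np.sin(a),0]); zz=np.array([0,0,-1.]); T=np.c_[np.cross(y,zz),y,zz]
        out.append((r.inv()*Ro.from_matrix(T)).as_rotvec().round(3))
    print("shift",*[list(map(float,v)) for v in out])
E
python3 -c "
from h import *
go(rk(61,-134),130,90)"
```

```text
t 0.1 tcp [163.9 602.5 244.4] rack [-454.9  615.3] F [ 0.2 -0.1  0.8] w 85.6 q6 -0.18
shift [-684.6, -599.0, 115.3] [-0.002, -0.001, -0.249]
```

```bash
python3 -m crank '[0,-684,-599,0,0,0,-0.249, 0,-684,-599,0,0,0,-0.249, 0,-684,-599,0,0,0,-0.249, 0,-684,-599,0,0,0,-0.249, 0,-684,-599,0,0,0,-0.249, 0,-684,-599,0,0,0,-0.249, 0,-684,-599,0,0,0,-0.249, 0,-684,-599,0,0,0,-0.249, 0,-684,-599,0,0,0,-0.249, 0,-684,-599,0,0,0,-0.249, 0,-684,-599,0,0,0,-0.249, 0,-684,-599,0,0,0,-0.249]' 30; python3 -c "
from h import *
go(rk(61,-134),110,90)"
```

```text
time_s: 1.1
eef_pos: [440.0, 186.2, 245.2]
tool_rot: [-0.027, -3.141, -0.0]
contact_force: [0.6, -0.1, -0.6]
grip_width: -0.1
grip_force: 0.0
t 1.1 tcp [440.  186.2 245.2] rack [-171.8  203.7] F [ 0.6 -0.1 -0.6] w -0.1 q6 -1.39
shift [-232.8, -337.8, 135.1] [0.0, -0.0, 0.0]
```

```bash
python3 -m crank '[0,-233,-338,60,0,0,0, 0,-233,-338,60,0,0,0, 0,-233,-338,60,0,0,0, 0,-233,-338,60,0,0,0, 0,-233,-338,60,0,0,0, 0,-233,-338,60,0,0,0, 0,-233,-338,60,0,0,0, 0,-233,-338,60,0,0,0, 0,-233,-338,60,0,0,0, 0,-233,-338,60,0,0,0, 0,-233,-338,60,0,0,0, 0,-233,-338,60,0,0,0]'; python3 -m crank '[0,0,0,25,0,0,0, 0,0,0,50,0,0,0, 0,0,0,75,0,0,0, 0,0,0,90,0,0,0, 0,0,0,90,0,0,0,0,0,0,90,0,0,0]'
python3 - <<'E'
from h import *
from plant import *
go(rk(61,-134),70,90)
for n,(x,y) in dict(top=(0,0),scene=(0,0)).items():
    c=capture(n); p=get_obs()["eef_pos"]; u,v=w2px(c,p-[0,0,20]).astype(int)
    a=c["img"][max(0,v-40):v+40,u-50:u+50]
    cv2.imwrite(f"pics/k_{n}.png",a)
a=[cv2.resize(cv2.imread(f"pics/k_{n}.png"),(500,400),interpolation=cv2.INTER_CUBIC) for n in("top","scene")]
cv2.imwrite("pics/k.png",cv2.resize(np.hstack(a),(800,320)))
E
```

```text
time_s: 2.1
eef_pos: [666.9, -156.1, 183.6]
tool_rot: [-0.032, -3.14, -0.001]
contact_force: [-0.5, 0.2, -0.4]
grip_width: 0.0
grip_force: 0.0
time_s: 2.6
eef_pos: [665.6, -152.1, 94.6]
tool_rot: [-0.025, -3.139, -0.002]
contact_force: [0.5, -0.3, 0.4]
grip_width: -0.2
grip_force: 0.0
t 2.6 tcp [ 665.6 -152.1   94.6] rack [  59.6 -130.7] F [ 0.5 -0.3  0.4] w -0.2 q6 -1.94
shift [-1.5, -3.4, 24.6] [0.001, -0.003, 0.001]
```

View pics/k.png

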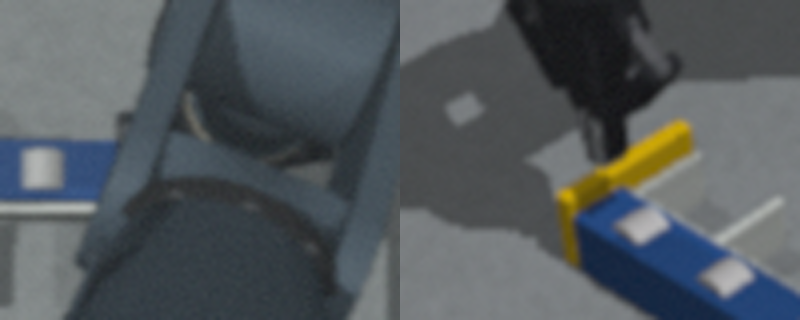

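The tips hang above the rail just inside the yellow plate, which is as intended. Next I descend until they touch.

```bash
python3 -m crank '[0,-1.5,-3.4,10,0,0,0, 0,-1.5,-3.4,20,0,0,0,0,-1.5,-3.4,20,0,0,0,0,-1.5,-3.4,20,0,0,0]'; for i in 1 2 ; do :; done; python3 -m crank '[0,0,0,2,0,0,0,0,0,0,4,0,0,0,0,0,0,4,0,0,0]'|grep -E "eef|contact"; python3 -m crank '[0,0,0,2,0,0,0,0,0,0,4,0,0,0,0,0,0,4,0,0,0]'|grep -E "eef|contact"
```

```text
time_s: 3.03
eef_pos: [667.5, -157.1, 74.4]
tool_rot: [-0.027, -3.14, -0.001]
contact_force: [-0.3, -0.5, -0.5]
grip_width: 0.2
grip_force: 0.0
eef_pos: [668.1, -157.2, 71.1]
contact_force: [0.1, 0.1, -0.2]
eef_pos: [668.0, -157.1, 66.9]
contact_force: [-0.0, -0.6, 0.5]
```

```bash
python3 -m crank '[0,0,1.5,2,0,0,0,0,0,1.5,3,0,0,0,0,0,1.5,3,0,0,0]'|grep -E "eef|contact"; python3 -m crank '[0,0,0,2,0,0,0,0,0,0,3,0,0,0,0,0,0,3,0,0,0]'|grep -E "eef|contact"
```

```text
eef_pos: [668.0, -155.5, 64.0]
contact_force: [-0.1, 1.1, -0.5]
eef_pos: [668.1, -155.7, 61.0]
contact_force: [-0.5, -0.4, 0.0]
```

```bash
python3 -m crank '[0,0,0,1,0,0,0,0,0,0,2,0,0,0,0,0,0,2,0,0,0]'|grep -E "eef|contact"; python3 -m crank '[0,0,0,1,0,0,0,0,0,0,1,0,0,0,0,0,0,1,0,0,0]'|grep -E "eef|contact"
```

```text
eef_pos: [668.4, -155.4, 59.6]
contact_force: [0.7, 1.9, 2.8]
eef_pos: [668.6, -155.3, 59.1]
contact_force: [0.0, 3.2, 5.6]
```

Run:
```python
from h import *
from plant import *
c=capture("scene"); p=get_obs()["eef_pos"]; u,v=w2px(c,p-[0,0,10]).astype(int); print(u,v)
cv2.imwrite("pics/k2.png",cv2.resize(c["img"][v-25:v+25,u-33:u+33],None,fx=12,fy=12,interpolation=cv2.INTER_CUBIC))
```

```text
229 205
```

View pics/k2.png

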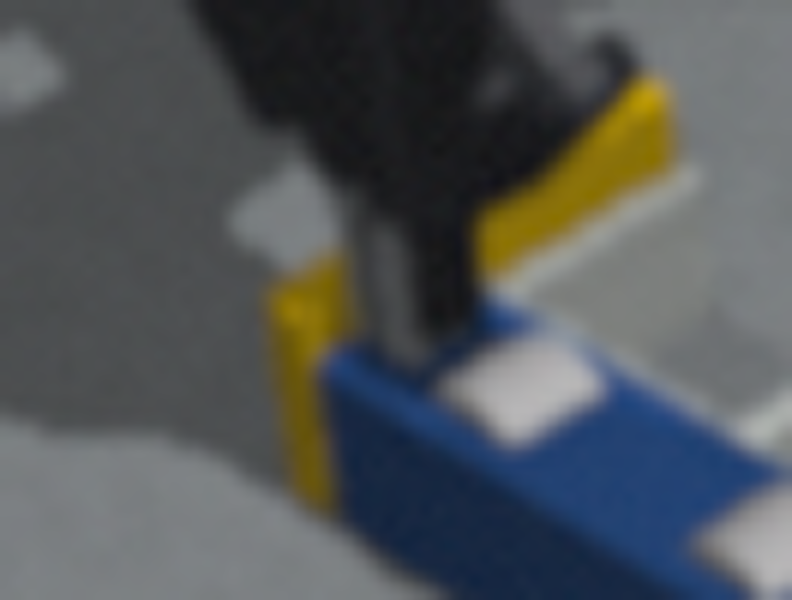

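The tips rest on the rail between the yellow plate and key d, at about crop (420,350). I'll slide along from here.

```bash
python3 -m crank '[0,0,3,0,0,0,0, 0,0,6,0,0,0,0, 0,0,9,0,0,0,0, 0,0,12,0,0,0,0, 0,0,15,0,0,0,0, 0,0,18,0,0,0,0, 0,0,22,0,0,0,0, 0,0,26,0,0,0,0]'|grep -E "eef|contact"
python3 - <<'E'
from h import *
from plant import *
c=capture("scene"); p=get_obs()["eef_pos"]; u,v=w2px(c,p-[0,0,14]).astype(int); print(u,v,((p[:2]-tk)@Rk))
cv2.imwrite("pics/k3.png",cv2.resize(c["img"][v-25:v+25,u-33:u+33],None,fx=12,fy=12,interpolation=cv2.INTER_CUBIC))
E
```

```text
eef_pos: [670.3, -135.2, 59.5]
contact_force: [-0.4, -11.1, 11.1]
235 210 [  64.15469452 -111.69589067]
```

View pics/k3.png

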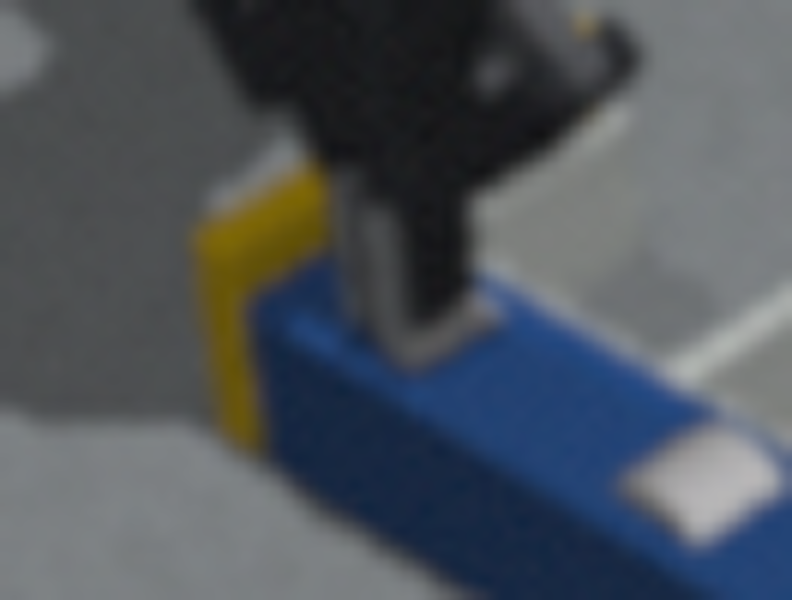

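Key d is pressed nearly flush under the tip. Carrying on.

```bash
python3 -m crank '[0,1,5,0,0,0,0, 0,2,10,0,0,0,0, 0,2,16,0,0,0,0, 0,2,22,0,0,0,0, 0,2,28,0,0,0,0, 0,2,34,0,0,0,0, 0,2,40,0,0,0,0]'|grep -E "eef|contact"; python3 -m crank '[0,0,5,0,0,0,0, 0,0,10,0,0,0,0, 0,0,15,0,0,0,0, 0,0,20,0,0,0,0, 0,0,24,0,0,0,0, 0,0,28,0,0,0,0, 0,0,32,0,0,0,0]'|grep -E "eef|contact";python3 -c "
from h import *
go(rk(61,-36),59.5,90)"
```

```text
eef_pos: [668.3, -90.5, 59.1]
contact_force: [-0.1, -5.3, 7.8]
eef_pos: [669.5, -62.4, 59.6]
contact_force: [-0.7, -10.5, 11.6]
t 6.5 tcp [669.5 -62.4  59.6] rack [ 61.9 -40.9] F [ -0.7 -10.5  11.6] w -0.0 q6 -1.81
shift [0.9, 4.9, 0.1] [-0.007, 0.004, 0.001]
```

```bash
python3 -m crank '[0,0,5,0,0,0,0, 0,0,10,0,0,0,0, 0,0,16,0,0,0,0, 0,0,22,0,0,0,0, 0,0,28,0,0,0,0, 0,0,34,0,0,0,0, 0,0,40,0,0,0,0]'|grep -E "eef|contact"; python3 -m crank '[0,0,5,0,0,0,0, 0,0,10,0,0,0,0, 0,0,15,0,0,0,0, 0,0,20,0,0,0,0, 0,0,24,0,0,0,0, 0,0,28,0,0,0,0, 0,0,32,0,0,0,0]'|grep -E "eef|contact";python3 -m crank '[0,0,5,0,0,0,0, 0,0,10,0,0,0,0, 0,0,15,0,0,0,0, 0,0,20,0,0,0,0, 0,0,24,0,0,0,0, 0,0,28,0,0,0,0]'|grep -E "eef|contact";python3 -c "
from h import *
go(rk(61,60),100,90)"
```

```text
eef_pos: [669.3, -18.4, 59.1]
contact_force: [-0.2, -4.8, 7.0]
eef_pos: [670.4, 9.3, 59.5]
contact_force: [-1.3, -13.4, 14.1]
eef_pos: [670.1, 41.5, 59.1]
contact_force: [0.0, -5.8, 7.8]
t 8.1 tcp [670.1  41.5  59.1] rack [60.8 63. ] F [ 0.  -5.8  7.8] w 0.0 q6 -1.66
shift [-0.2, -3.1, -40.9] [-0.002, 0.001, 0.001]
```

```bash
python3 -m crank '[0,0,0,-30,0,0,0, 0,0,0,-60,0,0,0,0,0,0,-90,0,0,0,30,0,0,-90,0,0,0]'|grep -E "eef|contact"; python3 -c "
from h import *
go([461,122],150,0)"
```

```text
eef_pos: [672.3, 43.5, 153.5]
contact_force: [1.5, -1.1, 0.7]
t 8.5 tcp [672.3  43.5 153.5] rack [63.  65.1] F [ 1.5 -1.1  0.7] w 10.6 q6 -1.66
shift [212.6, 75.1, 1.7] [0.007, 0.006, 1.572]
```

```bash
python3 -m crank '[30,212,75,0,0,0,1.572, 30,212,75,0,0,0,1.572, 30,212,75,0,0,0,1.572, 30,212,75,0,0,0,1.572, 30,212,75,0,0,0,1.572, 30,212,75,0,0,0,1.572, 30,212,75,0,0,0,1.572, 30,212,75,0,0,0,1.572, 30,212,75,0,0,0,1.572, 30,212,75,0,0,0,1.572, 30,212,75,0,0,0,1.572, 30,212,75,0,0,0,1.572]'|grep eef; python3 -m crank '[30,0,0,0,0,0,0,30,0,0,0,0,0,0]'|grep eef;  python3 -c "
from h import *
go([461,122],25,0)"
```

```text
eef_pos: [457.2, 121.7, 147.3]
eef_pos: [457.7, 121.4, 147.5]
t 9.6 tcp [457.7 121.4 147.5] rack [-153.   139.3] F [0.9 0.1 0.1] w 25.3 q6 -0.04
shift [0.3, 3.6, 122.5] [-0.003, -0.001, 0.074]
```

```bash
python3 -m crank '[30,0,3.6,35,0,0,0.074, 30,0,3.6,70,0,0,0.074,30,0,3.6,95,0,0,0.074,30,0,3.6,110,0,0,0.074,30,0,3.6,121,0,0,0.074,30,0,3.6,121,0,0,0.074,30,0,3.6,121,0,0,0.074]'|grep -E "eef|cont"
python3 - <<'E'
from h import *
from plant import *
go([461,122],25,0)
c=capture("scene"); p=get_obs()["eef_pos"]; u,v=w2px(c,p-[0,20,0]).astype(int); print(u,v)
cv2.imwrite("pics/p1.png",cv2.resize(c["img"][v-50:v+40,u-60:u+60],None,fx=6,fy=6,interpolation=cv2.INTER_CUBIC))
E
```

```text
eef_pos: [461.6, 121.2, 26.6]
contact_force: [0.3, -0.0, 0.4]
t 10.2 tcp [461.6 121.2  26.6] rack [-149.   139.2] F [ 0.3 -0.   0.4] w 25.9 q6 0.04
shift [0.8, -0.7, 1.6] [-0.002, -0.0, -0.001]
365 213
```

View pics/p1.png

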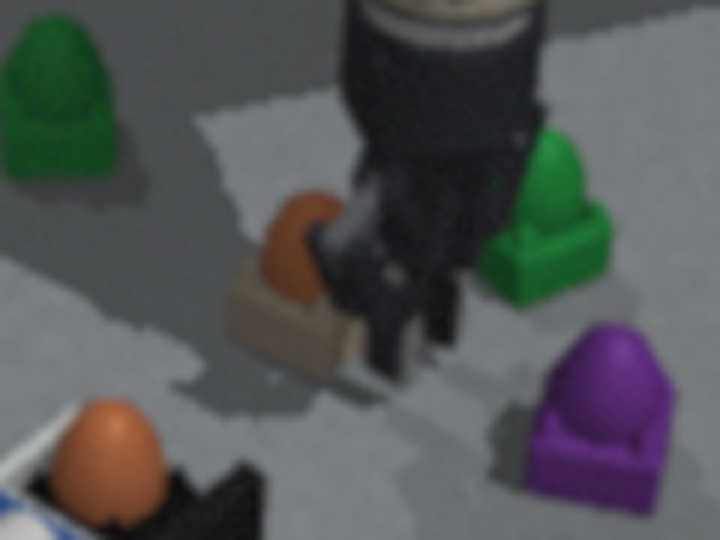

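The fingers are level with the holder's left face at crop (345,345), clear of the purple and green holders. Pushing sideways slowly.

```bash
python3 -m crank '[30,-4,0,0,0,0,0, 30,-8,0,0,0,0,0, 30,-11,0,0,0,0,0, 30,-14,0,0,0,0,0, 30,-17,0,0,0,0,0, 30,-20,0,0,0,0,0, 30,-23,0,0,0,0,0, 30,-26,0,0,0,0,0, 30,-29,0,0,0,0,0, 30,-32,0,0,0,0,0]'|grep -E "eef|cont"; python3 -m crank '[30,-3,0,0,0,0,0, 30,-6,0,0,0,0,0, 30,-9,0,0,0,0,0, 30,-12,0,0,0,0,0, 30,-15,0,0,0,0,0, 30,-18,0,0,0,0,0, 30,-21,0,0,0,0,0, 30,-24,0,0,0,0,0, 30,-26,0,0,0,0,0, 30,-28,0,0,0,0,0]'|grep -E "eef|cont"
cat >> h.py <<'E'
def holder(near,name=None):
    """grey holder from the scene camera range: points on its sides/egg, in rack frame"""
    from plant import capture
    k=capture("scene"); z=k["range_z"];v,u=np.nonzero(z>0)
    X=np.stack([u,v,np.ones_like(u)])*z[v,u]; X=(np.linalg.inv(k["K"])@X).T; X=(X-k["t"])@k["R"]
    b,g,r=k["img"][v,u].astype(int).T
    P=(X[:,:2]-tk)@Rk; m=(abs(P-near)<60).all(1)
    e=m&(r>1.5*b)&(X[:,2]>45); uu,vv=u[e],v[e]; print("egg n",e.sum(),"rack mean",P[e].mean(0).round(1),"zmax",X[e][:,2].max().round(1),"px",uu.mean().round(1),vv.mean().round(1))
    return k
E
python3 - <<'E'
from h import *
k=holder(rk(0,0)*0+[-149,38])
u,v=w2px(k,[*rk(-149,42),25]).astype(int)
cv2.imwrite("pics/p2.png",cv2.resize(k["img"][v-45:v+45,u-60:u+60],None,fx=6,fy=6,interpolation=cv2.INTER_CUBIC))
go(rk(-149,73),26,0)
print(u,v)
E
```

```text
eef_pos: [461.7, 88.8, 27.3]
contact_force: [0.2, 0.8, 0.1]
eef_pos: [461.2, 60.7, 27.3]
contact_force: [0.2, 1.5, -0.2]
egg n 20 rack mean [-121.4   64.8] zmax 89.1 px 342.0 198.6
t 12.0 tcp [461.2  60.5  27.3] rack [-148.4   78.5] F [-0.6  0.5  0.6] w 25.6 q6 -0.09
shift [-5.5, -0.6, 1.3] [-0.0, 0.0, -0.003]
341 201
```

View pics/p2.png

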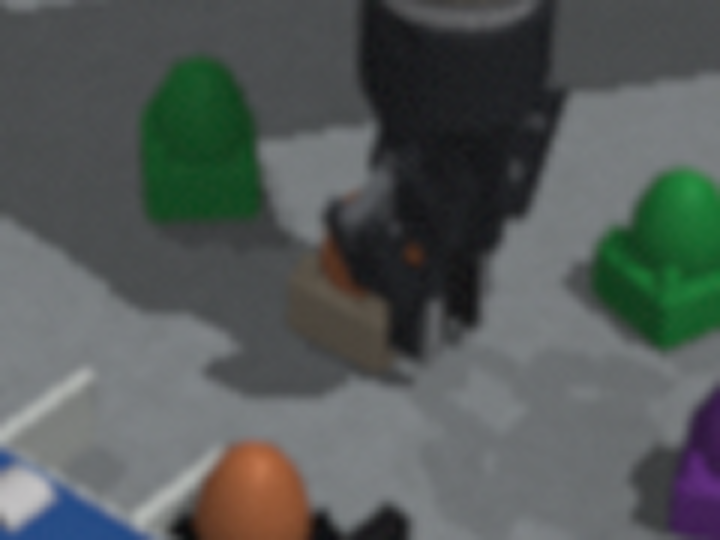

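```bash
python3 -m crank '[30,-2,0,0,0,0,0, 30,-4,0,0,0,0,0, 30,-5.5,0,0,0,0,0, 30,-5.5,0,0,0,0,0, 30,-5.5,0,0,0,0,0,30,4,0,0,0,0,0,30,15,0,0,0,0,0,30,25,0,0,0,0,0,30,25,0,-40,0,0,0,30,25,0,-80,0,0,0,30,25,0,-120,0,0,0,30,25,0,-120,0,0,0]'|grep -E "eef|cont"; python3 -c "
from h import *
go(rk(-208,36),145,90)"
```

```text
eef_pos: [465.5, 87.5, 153.1]
contact_force: [0.9, 0.7, 0.1]
t 13.0 tcp [465.5  87.5 153.1] rack [-144.6  105.5] F [0.9 0.7 0.1] w 25.5 q6 -0.03
shift [-69.5, -63.4, 7.3] [0.009, 0.01, -1.572]
```

```bash
python3 -m crank '[30,-70,-63,0,0,0,-1.572, 30,-70,-63,0,0,0,-1.572, 30,-70,-63,0,0,0,-1.572, 30,-70,-63,0,0,0,-1.572, 30,-70,-63,0,0,0,-1.572, 30,-70,-63,0,0,0,-1.572, 30,-70,-63,0,0,0,-1.572, 30,-70,-63,0,0,0,-1.572, 30,-70,-63,0,0,0,-1.572, 30,-70,-63,0,0,0,-1.572, 30,-70,-63,0,0,0,-1.572, 30,-70,-63,0,0,0,-1.572]'|grep -E "eef|cont"; python3 -m crank '[30,0,0,0,0,0,0]'|grep eef
python3 - <<'E'
from h import *
from plant import *
go(rk(-208,36),26,90)
k=capture("scene");t=capture("top");pickle.dump((k,t),open("s2.pkl","wb"))
a=[]
for c in(k,t):
    u,v=w2px(c,[*rk(-149,36),25]).astype(int);print(u,v)
    a.append(cv2.resize(c["img"][v-40:v+40,u-40:u+40],(400,400),interpolation=cv2.INTER_CUBIC))
cv2.imwrite("pics/p3.png",np.hstack(a))
E
```

```text
eef_pos: [397.1, 18.4, 147.2]
contact_force: [-0.2, 0.3, -0.2]
eef_pos: [397.1, 18.3, 147.2]
t 14.1 tcp [397.1  18.3 147.2] rack [-211.8   35.2] F [-0.4  0.9 -0.7] w 25.4 q6 -1.69
shift [-3.7, 1.2, 121.2] [0.0, -0.0, -0.096]
339 200
310 224
```

View pics/p3.png

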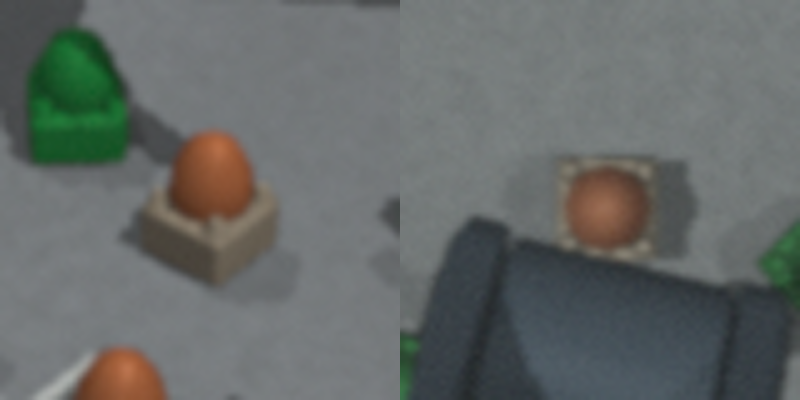

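The holder is upright and square to the image. In the top crop its egg is at (607,207) and its block spans columns 558 to 657.

Run:
```python
from h import *
k,c=pickle.load(open("s2.pkl","rb"))
for x,y,z in((207,207,60),(207.5,207,36),(158,158,37),(256,158,37)):
    w=px2w(c,270+(x+.5)/5-.5,184+(y+.5)/5-.5,z)[:2]; print(w,(w-tk)@Rk)
z=c["range_z"];v,u=np.nonzero(z>0)
X=np.stack([u,v,np.ones_like(u)])*z[v,u]; X=(np.linalg.inv(c["K"])@X).T; X=(X-c["t"])@c["R"];P=(X[:,:2]-tk)@Rk
m=(abs(P-[-140,36])<[25,40]).all(1)&(X[:,2]>20)&(X[:,2]<80)
print(P[m].min(0),P[m].max(0),m.sum())
g0=px2w(c,273,262,50);print("green",(g0[:2]-tk)@Rk)
```

```text
[457.93440789  16.79060135] [-150.94147324   34.69898477]
[458.32542997  16.70358605] [-150.54902752   34.61863378]
[482.81694366  41.48427328] [-126.48260431   59.81236269]
[482.80080374  -7.58594874] [-125.66400378   10.74896653]
[-163.41164489    9.56844919] [-125.09896507   60.20550255] 313
green [-243.27018655  126.73757005]
```

```bash
python3 -m crank '[30,-2,0.5,35,0,0,-0.096, 30,-2,0.5,70,0,0,-0.096,30,-2,0.5,95,0,0,-0.096,30,-2,0.5,110,0,0,-0.096,30,-2,0.5,120,0,0,-0.096,30,-2,0.5,120,0,0,-0.096,30,-2,0.5,120,0,0,-0.096]'|grep -E "eef|cont"; python3 -c "
from h import *
go(rk(-29,35.5),27,90)"
```

```text
eef_pos: [399.1, 17.9, 26.9]
contact_force: [-0.9, -0.3, -1.4]
t 14.8 tcp [399.1  17.9  26.9] rack [-209.7   34.8] F [-0.9 -0.3 -1.4] w 25.8 q6 -1.79
shift [-180.7, 1.7, -0.4] [0.0, -0.001, -0.005]
```

```bash
python3 -m crank '[30,-5,0.7,0,0,0,-0.005, 30,-10,0.7,0,0,0,-0.005, 30,-15,0.7,0,0,0,-0.005, 30,-18,0.7,0,0,0,-0.005, 30,-21,0.7,0,0,0,-0.005, 30,-24,0.7,0,0,0,-0.005, 30,-28,0.7,0,0,0,-0.005, 30,-32,0.7,0,0,0,-0.005, 30,-36,0.7,0,0,0,-0.005, 30,-40,0.7,0,0,0,-0.005, 30,-44,0.7,0,0,0,-0.005, 30,-48,0.7,0,0,0,-0.005]'|grep -E "eef|cont"; python3 -m crank '[30,-4,0,0,0,0,0, 30,-8,0,0,0,0,0, 30,-12,0,0,0,0,0, 30,-16,0,0,0,0,0, 30,-20,0,0,0,0,0, 30,-24,0,0,0,0,0, 30,-28,0,0,0,0,0, 30,-32,0,0,0,0,0, 30,-36,0,0,0,0,0, 30,-40,0,0,0,0,0, 30,-43,0,0,0,0,0, 30,-45,0,0,0,0,0]'|grep -E "eef|cont"
python3 - <<'E'
from h import *
from plant import *
go(rk(-29,35.5),27,90)
k=capture("scene");t=capture("top")
a=[]
for c in(k,t):
    u,v=w2px(c,[*rk(-60,36),25]).astype(int);print(u,v)
    a.append(cv2.resize(c["img"][v-40:v+40,u-40:u+40],(400,400),interpolation=cv2.INTER_CUBIC))
cv2.imwrite("pics/p4.png",np.hstack(a))
E
```

```text
eef_pos: [447.6, 17.3, 27.3]
contact_force: [-1.9, -0.2, 2.1]
eef_pos: [493.0, 16.5, 27.3]
contact_force: [-1.1, 0.6, -0.4]
t 16.8 tcp [493.   16.5  27.3] rack [-115.8   35. ] F [-1.1  0.6 -0.4] w 25.9 q6 -1.75
shift [-86.8, 0.4, 0.4] [-0.0, 0.001, 0.001]
316 217
311 189
```

View pics/p4.png

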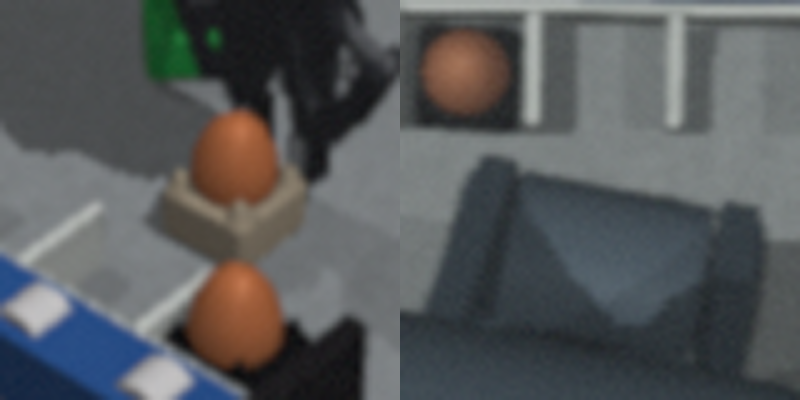

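The holder is still square and lined up with the gap, at scene crop (233,205). Continuing into the gap.

```bash
python3 -m crank '[30,-3,0,0,0,0,0, 30,-7,0,0,0,0,0, 30,-11,0,0,0,0,0, 30,-15,0,0,0,0,0, 30,-19,0,0,0,0,0, 30,-23,0,0,0,0,0, 30,-27,0,0,0,0,0, 30,-31,0,0,0,0,0, 30,-35,0,0,0,0,0, 30,-39,0,0,0,0,0, 30,-43,0,0,0,0,0, 30,-46,0,0,0,0,0]'|grep -E "eef|cont"; python3 -m crank '[30,-4,0,0,0,0,0, 30,-8,0,0,0,0,0, 30,-12,0,0,0,0,0, 30,-16,0,0,0,0,0, 30,-20,0,0,0,0,0, 30,-23,0,0,0,0,0, 30,-26,0,0,0,0,0, 30,-29,0,0,0,0,0, 30,-32,0,0,0,0,0, 30,-34,0,0,0,0,0, 30,-36,0,0,0,0,0, 30,-36,0,0,0,0,0]'|grep -E "eef|cont"; python3 -c "
from h import *
go(rk(-29,35.5),27,90)"
```

```text
eef_pos: [539.0, 15.8, 27.3]
contact_force: [-1.1, -0.6, 0.1]
eef_pos: [575.1, 15.2, 27.4]
contact_force: [0.7, 0.1, 0.4]
t 18.9 tcp [575.1  15.2  27.4] rack [-33.8  35.1] F [0.7 0.1 0.4] w 25.5 q6 -1.72
shift [-4.8, 0.4, 0.4] [-0.0, 0.001, 0.001]
```

```bash
python3 -m crank '[30,-1,0,0,0,0,0, 30,-2,0,0,0,0,0, 30,-3,0,0,0,0,0, 30,-3,0,0,0,0,0]'|grep -E "eef|cont"; python3 -m crank '[30,-1,0,0,0,0,0, 30,-2,0,0,0,0,0, 30,-2,0,0,0,0,0]'|grep -E "eef|cont";  python3 -m crank '[30,-0.7,0,0,0,0,0, 30,-1,0,0,0,0,0,30,-1,0,0,0,0,0]'|grep -E "eef|cont"
```

```text
eef_pos: [577.5, 15.2, 27.3]
contact_force: [-1.1, -0.1, 0.0]
eef_pos: [579.9, 15.1, 27.3]
contact_force: [-0.4, 0.6, -0.6]
eef_pos: [580.6, 15.1, 27.3]
contact_force: [0.1, -0.3, 0.7]
```

```bash
python3 -m crank '[30,-0.7,0,0,0,0,0, 30,-1,0,0,0,0,0,30,-1,0,0,0,0,0]'|grep -E "eef|cont"; python3 -m crank '[30,-0.5,0,0,0,0,0, 30,-1,0,0,0,0,0,30,-1,0,0,0,0,0]'|grep -E "eef|cont"
```

```text
eef_pos: [581.7, 15.1, 27.3]
contact_force: [0.8, -1.0, -0.8]
eef_pos: [582.6, 15.1, 27.3]
contact_force: [-0.5, -0.1, -0.6]
```

```bash
python3 -m crank '[30,-0.5,0,0,0,0,0, 30,-1,0,0,0,0,0,30,-1,0,0,0,0,0]'|grep -E "eef|cont"
python3 - <<'E'
from h import *
from plant import *
k=capture("scene"); u,v=w2px(k,[*rk(0,36),25]).astype(int);print(u,v)
cv2.imwrite("pics/p5.png",cv2.resize(k["img"][v-35:v+25,u-35:u+35],None,fx=9,fy=9,interpolation=cv2.INTER_CUBIC))
E
```

```text
eef_pos: [582.6, 15.1, 27.3]
contact_force: [-2.7, -0.5, 1.9]
299 230
```

View pics/p5.png

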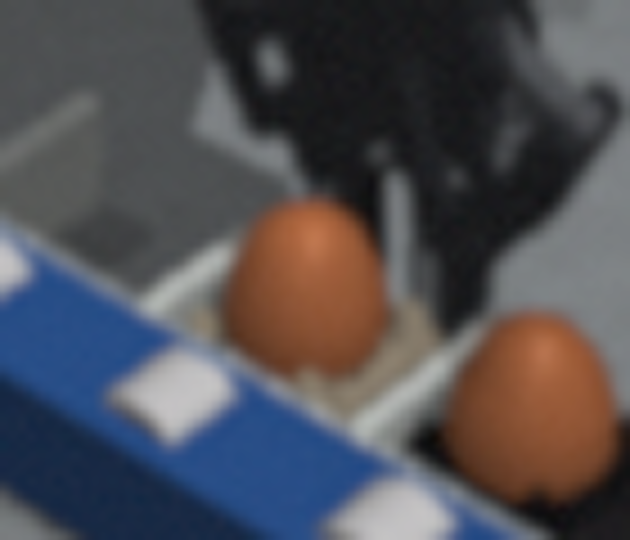

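The holder sits in gap b against the wall (egg at 305,290), upright, and the wall force has started. One last nudge, then I retreat.

```bash
python3 -m crank '[30,-0.7,0,0,0,0,0, 30,-1,0,0,0,0,0,30,-1,0,0,0,0,0]'|grep -E "eef|cont"; python3 -m crank '[30,3,0,0,0,0,0, 30,8,0,0,0,0,0, 30,20,0,0,0,0,0, 30,40,0,0,0,0,0, 30,60,0,0,0,0,0, 30,60,0,-40,0,0,0, 30,60,0,-80,0,0,0, 30,60,0,-120,0,0,0, 30,90,0,-140,0,0,0, 30,120,0,-140,0,0,0, 30,150,0,-140,0,0,0, 30,150,0,-140,0,0,0]'|grep -E "eef|cont"
python3 - <<'E'
from h import *
from plant import *
k=capture("scene");c=capture("top")
cv2.imwrite("pics/f.png",np.hstack([cv2.resize(k["img"][150:290,200:340],(400,400),interpolation=cv2.INTER_CUBIC),cv2.resize(c["img"][120:220,250:350],(400,400),interpolation=cv2.INTER_CUBIC)]))
E
```

```text
eef_pos: [582.7, 15.2, 27.3]
contact_force: [-5.3, -1.4, 4.4]
eef_pos: [427.1, 19.0, 167.3]
contact_force: [-0.5, 0.7, -0.3]
```

View pics/f.png

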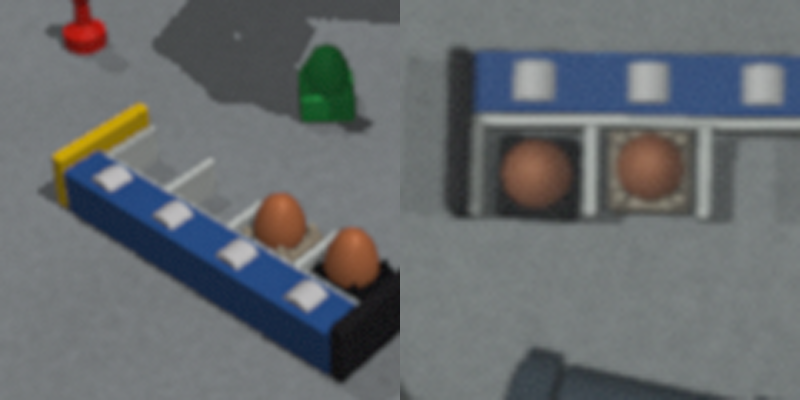

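The final picture shows the grey holder home in gap b (top crop 650,168), upright, with the black holder undisturbed, the keys back up and the arm clear.

```bash
python3 -c "
from plant import *
print(finish_job())"
```

```text
the job is handed in; nothing more can be done
None
```

The job is handed in: I ran the fingertips along the rail from the yellow end over keys d, c and b, stopped short of key a, and pushed the grey holder upright and fully home into the third gap (gap b). The arm is clear, and I touched neither the black holder nor the stamp or jar. The hand-in gave no verdict.

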